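# Load the sprung coffee-pack dispenser

## Task

Load both blue coffee packs into the sprung dispenser, lying flat on their broad faces one on top of the other between its posts: first the one from the crate, and once that has sunk under its own weight with your hand off it, the loose one on top. The crate pack is wedged among its neighbours, so lift it out leaving the others in the crate, stand it upright on the cork mat and let go, then take it another way to lay it down. Set the packs on the platform gently rather than dropping them, and do not knock over or shift the pepper mill or the white mug.

Things in the scene. Friction and masses are not known exactly. Their poses are not given: they have to be found in the camera images.
- crate_pack_center (a point): the blue coffee brick pack with a yellow band, rigid, 60 x 38 x 100 mm, about 0.25 kg, that stands on end in the crate, in any of the three places of the row of packs; origin at the pack's centre (50 mm from either end); its own z runs along the 100 mm length, x across the 60 mm width, y through the 38 mm thickness
- loose_pack_center (a point): the other blue coffee brick pack, same make and size, lying flat on the worktop to the right on one of its 60 x 100 mm faces; origin at the pack's centre, 19 mm up; its own x runs along the 100 mm length, y across the 60 mm width, z (up) through the 38 mm thickness
- white_pack_1_center (a point): white pack with a brown band, same size, standing in the crate's row of packs (stays); origin at the pack's centre (50 mm from either end); its own z runs along the 100 mm length, x across the 60 mm width, y through the 38 mm thickness
- white_pack_2_center (a point): second white pack with a brown band, the same; origin at the pack's centre (50 mm from either end); its own z runs along the 100 mm length, x across the 60 mm width, y through the 38 mm thickness
- jar_1_center (a point): small glass jar with a grey lid in the crate (stays), 57 mm diameter, 44 mm tall, packed against the 38 mm wide sides of the row of packs; origin half-way up, z up
- jar_2_center (a point): small glass jar with a grey lid in the crate (stays), 57 mm diameter, 44 mm tall, packed against the 38 mm wide sides of the row of packs; origin half-way up, z up
- jar_3_center (a point): small glass jar with a grey lid in the crate (stays), 57 mm diameter, 44 mm tall, packed against the 38 mm wide sides of the row of packs; origin half-way up, z up
- jar_4_center (a point): small glass jar with a grey lid in the crate (stays), 57 mm diameter, 44 mm tall, packed against the 38 mm wide sides of the row of packs; origin half-way up, z up
- crate: fixed wooden crate, 194 x 133 mm outside (x, y), walls and floor 8 mm; walls at its x ends 48 mm high, at its y ends 95 mm. Packed tight: in the middle three packs on end in a row along its y, touching, their width along its x, tops 108 mm above the worktop; at either x end two jars, lids 52 mm above the worktop. Origin: centre of its underside
- mat_top (a point): centre of the top of the square cork mat, 110 x 110 mm, 5 mm thick, fixed on the worktop; z up
- dispenser: fixed sprung pack dispenser, base 150 x 90 x 10 mm; its four corner posts (tops 127 mm above the worktop) bound a well 108 mm along its x (pack length) and 68 mm along its y (pack width). Long sides open for fingers over the middle 80 mm, ends over 44 mm; a spring rod, 15 mm thick, 110 mm high, stands outside either end, 66 mm from the middle. Origin: centre of its underside
- platform_top (a point): centre of the top of the dispenser's steel platform, 102 mm (x) by 56 mm (y), 6 mm thick, which carries the packs; 115 mm above the worktop when empty; axes as the dispenser's, z up
- platform (a joint): how far the platform has sunk, m: 0 empty, range 0 to 0.09. Spring 64 N/m (0.2 N preload), well damped: one pack sinks it about 35 mm (30 to 41), two about 73 mm (62 to 85), so that the top of the load stays near the platform's first height, 0 to 12 mm above it
- pepper_mill_center (a point): dark wooden pepper mill, 58 mm diameter, 170 mm tall, loose, standing behind the dispenser (stays); origin half-way up
- white_mug_center (a point): white mug with a handle, 78 mm diameter, 100 mm tall, loose, standing behind the dispenser to the right (stays); origin in its middle, half-way up
Mind the look-alikes: they are no part of the job. What is shaped like the part that bears crate_pack_center but black is not meant.

How it is judged:
On the way, in this order (a step that is already met when the one before it is completed fails the run):
1. the blue pack from the crate stands upright on the cork mat, let go (angle between crate_pack_center's own z axis and vertical below 0.12 rad and horizontal distance between crate_pack_center and mat_top below 0.055 m and z of crate_pack_center in the frame of mat_top between 0.045 and 0.055 m and contact force between the fingers and crate_pack below 0.1 N), for 0.2 s.
2. that pack lies flat on the platform, let go, and has sunk it by its weight, the loose pack not yet on it (x of crate_pack_center in the frame of platform_top between -0.008 and 0.008 m and y of crate_pack_center in the frame of platform_top between -0.008 and 0.008 m and z of crate_pack_center in the frame of platform_top between 0.011 and 0.027 m and angle between the y axis of crate_pack_center and the z axis of platform_top, either way round below 0.1 rad and contact force between the fingers and crate_pack below 0.1 N and value of joint platform between 0.022 and 0.05 m), for 0.2 s.
At the end, for the whole second after the job is handed in: Both blue packs lie flat on their broad faces (within 0.1 rad) in the dispenser's well, centred within 8 mm, the crate pack on the platform and the loose pack on top of it, both let go and at rest, the platform sunk by more than 55 mm (x of crate_pack_center in the frame of platform_top between -0.008 and 0.008 m and y of crate_pack_center in the frame of platform_top between -0.008 and 0.008 m and z of crate_pack_center in the frame of platform_top between 0.011 and 0.027 m and angle between the y axis of crate_pack_center and the z axis of platform_top, either way round below 0.1 rad and x of loose_pack_center in the frame of platform_top between -0.008 and 0.008 m and y of loose_pack_center in the frame of platform_top between -0.008 and 0.008 m and z of loose_pack_center in the frame of platform_top between 0.049 and 0.065 m and angle between the z axis of loose_pack_center and the z axis of platform_top, either way round below 0.1 rad and contact force between the fingers and crate_pack below 0.1 N and contact force between the fingers and loose_pack below 0.1 N and value of joint platform above 0.055 m and velocity of joint platform below 0.01 m/s and linear speed of each of crate_pack, loose_pack below 0.02 m/s); the robot touches nothing.
It fails at once if another pack or a jar is lifted by more than 30 mm in the crate or out of it (height (world z) of any of white_pack_1_center, white_pack_2_center above 0.088 m or height (world z) of any of jar_1_center, jar_2_center, jar_3_center, jar_4_center above 0.06 m).
It fails at once if the pepper mill or the white mug is knocked over or shifted by more than 30 mm (distance of any of pepper_mill_center, white_mug_center from where it was at the start of the episode above 0.03 m).
It fails at once if a pack is dropped on the platform or rammed down (platform faster than 0.35 m/s) (velocity of joint platform above 0.35 m/s).
It also fails if it takes over 67 s, if anything falls off the work surface, if the arm or the gripper's body presses on something with over 40 N, if the wrist force passes 120 N, or if a joint passes its speed limit or range.

## Robot

A 6-joint arm with a two-finger parallel gripper is mounted at the origin on a cart in front of the work surface, level with it; the furniture and walls round the work are solid. World frame = base frame: x ahead of the robot, y to its left, z up, the work surface at z = 0. Lengths are in m, angles in rad, forces in N, time in s.
With the tool pointing down it reaches from about 0.3 to 0.875 m from the base axis. Payload 6.4 kg.
Tool frame: the origin (TCP) lies midway between the tips of the shut fingers; the grasp point (between the pads) lies 19 mm behind it (ctrl.tcp_to_grasp is the distance from the TCP to the grasp point, in m); z points along the fingers, y is the direction in which the jaws open and shut (so a half turn about z gives the same grasp; the last joint's range is limited). The gripper opens to 85 mm and grips with 20 to 120 N. Pads are 22 mm wide; open, the fingers measure 114 mm over their backs; the gripper's body (76 mm by 85 mm) begins 54 mm behind the grasp point. The pads swing forward as they close: fully open they stand 13 mm farther back than shut.
Start: joints at [-1.467, 0.181, 1.607, -0, 1.354, -0.206], TCP at [0.175, -0.548, 0.231] pointing down, gripper open.
Joint ranges: [-2.99, 2.99], [-0.89, 2.07], [0.3, 2.58], [-1.14, 4.28], [0, 2.63], [-3.12, 3.12]. Speed limits (rad/s): [2.57, 2.57, 3.01, 3.14, 3.14, 3.14].

## Interface

Orientations are given as a unit quaternion [w, x, y, z].
In Python, from bench import monitor, imaging, order, spotter, ctrl gives the robot as it stands.
- The arm moves only by the shell command python3 -m pendant 'ROWS'. ROWS is JSON, a list that holds one entry, the list of rows, each a list of 5 numbers: the shift along the world's x, y, z in mm, then the turn about the world's z in degrees, then the finger opening in mm, from 0 to 85.4. A call has 1 to 8 rows; each row shifts and turns the commanded pose from where the row before left it; what a row does not reach is not made up. A row lasts 1/8 s, in which the tool goes at most 62.5 mm and 10.7 degrees, less where a joint would pass 70% of its speed; a pose out of reach is approached as far as the arm can. A call with a gripper value outside its range is refused whole. The fingers move at their own pace and stop on an object; the grip force is fixed at half the most. Time passes only in rows, so rows that do not move let the fingers close. It gives the time, the measured TCP pose, the force and the opening at its end, in the units of the state.
- monitor.get_obs(): the state, without advancing time (a new reading comes with each control period).
- imaging.camera(name): name is "side" or "top"; returns a dict with "img" (420x560x3 uint8, red, green, blue), "vfov" (degrees; the focal length in pixels is half the picture's height over the tangent of half this angle, whatever the lens; pixels are square), "cx", "cy" (the principal point, pixels), "origin" and "orientation" of the camera in the world. Camera axes: x right, y down, z forward; pixel columns grow to the right and rows downward; lengths in m; the calibration is good to about 2 mm. A picture is of the moment at which its call begins. There is no depth.
- order.hand_in(): hands the job in, once; it reports no verdict.
Trained networks look in the newest picture that a camera, given by its name, has taken for a name from the list of things; names that differ only in an ending like _2 or _b are one class to them, and where a whole thing is asked for, a point or a joint stands for the part that bears it (a point fixed in the world has none). Each returns a list of dicts, best first, with "confidence" (0 to 1); they miss things now and then, are a little off and sometimes report something else, mostly with a low value. They report only what shows in the picture. A call takes as long as a camera call. They do not tell look-alikes from the thing itself.
- spotter.recognise(camera, thing): "at" ([x, y, z] in m, in the coordinates of the camera as it stood for that picture, good to about 4 mm: the middle of the surface that is visible of it).
- spotter.tip_of(camera, thing): "at" ([x, y, z] in m, in the coordinates of the camera as it stood for that picture, good to about 4 mm: a listed point, or the origin of a listed thing).
The state is a dict: "time_s": time; "q": joint angles; "dq": joint speeds; "joint_efforts": joint torques, N m; "eef_pos": TCP position; "eef_rot": TCP orientation; "wrist_force": force on the tool from outside, world axes, zero at the start; "torque": the same for the moment, N m; "opening": opening from 0.0 (shut) to 1.0 (fully open).
Only numpy, scipy, OpenCV 4.12 (cv2) and the standard library are available. Lean on these libraries where they do the work, as an engineer would, in place of code of your own. Each camera call takes 0.05 s, during which the arm holds its last target. There are 200 camera calls.

## Working session

There is one attempt and no reset: what is moved stays moved. The work goes in short steps, Python scripts to look and compute and a shell command to move; the robot and the scene stay as the last step left them, time stands still between calls to the robot, and variables do not carry over. Pictures are saved under pics/ and viewed, about 8 in all and at most 12, crops included, and the job is handed in when it is done.

```bash
ls; mkdir -p pics
cat > h.py <<'E'
import numpy as np, cv2
from scipy.spatial.transform import Rotation as R
from bench import monitor, imaging, order, spotter, ctrl
def rot(o): o=np.array(o,float); return o if o.shape==(3,3) else R.from_quat(np.r_[o[1:],o[0]]).as_matrix()
def cam(n):
    c=imaging.camera(n); c['R']=rot(c['orientation']); c['o']=np.array(c['origin']); c['f']=c['img'].shape[0]/2/np.tan(np.radians(c['vfov'])/2); return c
def w(c,p): return c['R']@np.array(p)+c['o']
def px(c,P): q=c['R'].T@(np.array(P)-c['o']); return np.array([c['cx'],c['cy']])+c['f']*q[:2]/q[2]
def ray(c,u,v,z): # pixel -> world at height z
    d=c['R']@np.array([(u-c['cx'])/c['f'],(v-c['cy'])/c['f'],1]); return c['o']+d*(z-c['o'][2])/d[2]
E
python3 - <<'E'
from h import *
for n in ('top','side'):
    c=cam(n); cv2.imwrite(f'pics/{n}0.png',cv2.cvtColor(c['img'],cv2.COLOR_RGB2BGR))
    print(n,c['o'],c['R'].round(2).tolist(),c['vfov'],c['cx'],c['cy'])
    for t in ['crate_pack_center','loose_pack_center','white_pack_1_center','jar_1_center','crate','mat_top','dispenser','platform_top','pepper_mill_center','white_mug_center']:
        for f in (spotter.tip_of,):
            print(t,[(round(d['confidence'],2),w(c,d['at']).round(3).tolist(),px(c,w(c,d['at'])).round().tolist()) for d in f(n,t)])
print(monitor.get_obs())
E
```

```text
pics
top [ 0.48237116 -0.01504736  1.24511687] [[0.01, -1.0, 0.09], [-1.0, -0.01, -0.0], [0.0, -0.09, -1.0]] 49.90673313638677 269.56785749687344 205.01348634165578
crate_pack_center [(0.79, [0.548, 0.187, 0.057], [192.0, 219.0]), (0.75, [0.603, 0.047, 0.051], [246.0, 199.0])]
loose_pack_center [(0.69, [0.494, 0.206, 0.028], [187.0, 240.0]), (0.65, [0.403, -0.335, 0.019], [388.0, 276.0])]
white_pack_1_center [(0.68, [0.555, 0.227, 0.056], [177.0, 217.0]), (0.34, [0.4, -0.334, 0.019], [387.0, 277.0])]
jar_1_center [(0.78, [0.494, 0.204, 0.03], [187.0, 240.0])]
crate [(0.68, [0.55, 0.226, -0.0], [182.0, 220.0])]
mat_top [(0.58, [0.426, -0.054, 0.005], [283.0, 266.0])]
dispenser [(0.86, [0.615, -0.065, 0.003], [287.0, 197.0])]
platform_top [(0.83, [0.613, -0.063, 0.118], [288.0, 193.0])]
pepper_mill_center [(0.82, [0.753, 0.099, 0.084], [226.0, 141.0])]
white_mug_center [(0.57, [0.78, -0.144, 0.05], [318.0, 135.0])]
side [ 0.54306491 -0.89069383  0.7047452 ] [[1.0, -0.05, 0.06], [-0.07, -0.57, 0.82], [-0.0, -0.82, -0.58]] 53.9142835024288 280.7670306343123 210.67593261634792
crate_pack_
[... 561 characters left out ...]
52.0])]
{'time_s': 1.1, 'q': array([-1.46733502e+00,  1.80785899e-01,  1.60700281e+00,  1.90951889e-06,
        1.35376855e+00, -2.06310181e-01]), 'dq': array([-9.70636037e-05, -2.52212839e-04, -8.61822004e-04, -5.96465521e-04,
       -5.03255300e-04, -8.61649372e-05]), 'joint_efforts': array([-1.49761963e-03, -4.44856310e+01, -3.51685488e+01, -1.69256423e-04,
        7.58338938e-04,  6.97642157e-07]), 'eef_pos': array([ 0.17529775, -0.5476522 ,  0.23129503]), 'eef_rot': array([1.77236647e-05, 9.88029195e-01, 1.54267008e-01, 2.13665254e-08]), 'wrist_force': array([-0.47130961,  0.3135894 , -0.52114951]), 'torque': array([-0.03529878, -0.0170116 ,  0.05116168]), 'opening': 0.9996056594834215}
```

Run:
```python
import cv2,numpy as np
a=cv2.imread('pics/top0.png')
cv2.imwrite('pics/top0z.png',cv2.resize(a[110:310,120:420],(800,533),interpolation=cv2.INTER_CUBIC))
```

```text
(no output)
```

View pics/top0z.png

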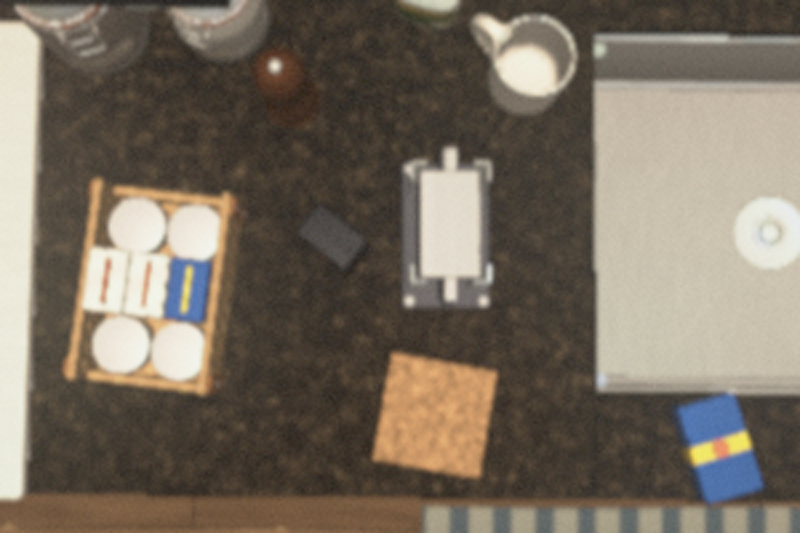

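View pics/side0.png

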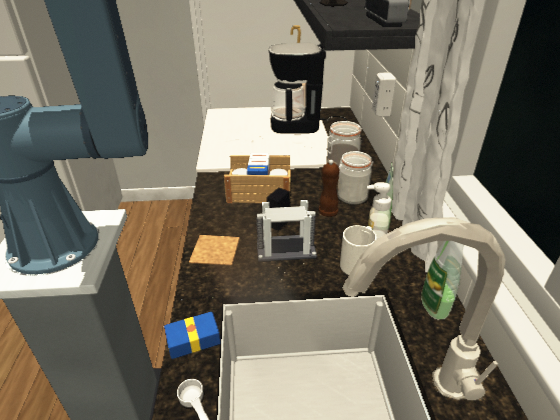

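Top view: in the crate row (zoomed) white (105,282), white (147,285) and blue with yellow band at (187,289), i.e. original px (190,218). The blue one is the pack at the −y end. Candidates: 
- the blue crate pack at px (190,218), which is the one I want
- the black look-alike at (245,199), rejected because it is black
- the loose blue pack at (390,277), which goes in second

The side view agrees.

```bash
cat >> h.py <<'E'
def rect(c,mask,z,roi):
    u0,v0,u1,v1=roi; m=np.zeros_like(mask); m[v0:v1,u0:u1]=mask[v0:v1,u0:u1]
    m=cv2.morphologyEx(m,cv2.MORPH_CLOSE,np.ones((7,7)))
    k=max(cv2.findContours(m,cv2.RETR_EXTERNAL,cv2.CHAIN_APPROX_NONE)[0],key=cv2.contourArea)
    P=np.array([ray(c,*p[0],z)[:2] for p in k],np.float32)*1000
    (x,y),(a,b),t=cv2.minAreaRect(P)
    if a<b: a,b,t=b,a,t+90
    return np.round([x,y,a,b,(t+90)%180-90],1), px  # long-side angle deg in world
def blue(i): h=cv2.cvtColor(i,cv2.COLOR_RGB2HSV); return cv2.inRange(h,(100,120,50),(130,255,255))
def blueyel(i): h=cv2.cvtColor(i,cv2.COLOR_RGB2HSV); return blue(i)|cv2.inRange(h,(20,120,90),(35,255,255))
E
python3 - <<'E'
from h import *
c=cam('top'); i=c['img']; h=cv2.cvtColor(i,cv2.COLOR_RGB2HSV)
print('crate pack',rect(c,blueyel(i),.108,(170,195,215,240))[0])
print('loose',rect(c,blueyel(i),.038,(365,250,415,305))[0])
print('mat',rect(c,cv2.inRange(h,(8,80,90),(25,255,255)),.005,(255,235,312,295))[0])
print('plat',rect(c,cv2.inRange(i,(165,155,145),(255,255,255)),.115,(276,170,302,216))[0])
print('crate',rect(c,cv2.inRange(h,(8,80,90),(25,255,255)),.08,(140,170,212,262))[0])
cv2.imwrite('pics/crop1.png',cv2.cvtColor(np.hstack([cv2.resize(i[170:262,140:212],(547,600)if 0 else (400,511),interpolation=3),cv2.resize(i[160:230,260:315],(400,511),interpolation=3)]),cv2.COLOR_RGB2BGR))
E
```

```text
crate pack [547.5 183.9  51.2  31.4  -5.7]
loose [ 398.2 -334.3   95.8   67.3   15.5]
mat [421.3 -46.8 131.3 126.3 -10. ]
plat [ 6.150e+02 -6.380e+01  1.142e+02  5.310e+01  4.000e-01]
crate [557.2 217.9 213.7 171.5  -3.7]
```

View pics/crop1.png

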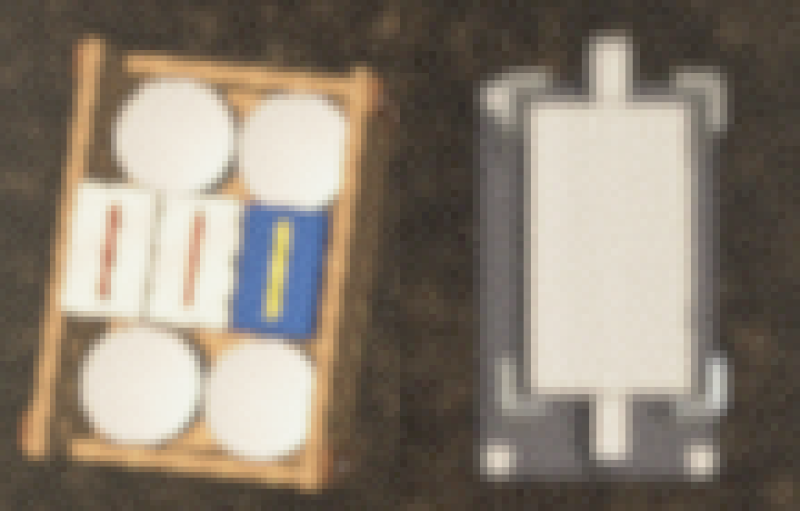

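View: the blue pack with yellow band is at crop (281,271), at the −y end of the row. Chosen grasp: jaws along crate x (−6°), above the jar lids.

```bash
python3 -m pendant '[[[27,52,0,4.7,85],[27,52,0,4.7,85],[27,52,0,4.7,85],[27,52,0,4.7,85],[27,52,0,4.7,85],[27,52,0,4.7,85],[27,52,0,4.7,85],[27,52,0,4.7,85]]]'; python3 -m pendant '[[[27,52,0,4.7,85],[27,52,0,4.7,85],[27,52,0,4.7,85],[26,52,0,4.7,85],[26,52,0,4.8,85],[24,57,0,5.2,85],[0,0,-15,0,85],[0,0,0,0,85]]]'
python3 - <<'E'
from h import *
c=cam('top'); 
for u,v,z in [(190.6,218.8,.108),(288.9,194,.115),(283.6,265.7,.005)]: print(ray(c,u,v,z).round(4))
cs=cam('side')
cv2.imwrite('pics/s1.png',cv2.cvtColor(np.hstack([cv2.resize(cs['img'][110:230,200:320],(480,480),interpolation=3)]),cv2.COLOR_RGB2BGR))
o=monitor.get_obs(); print(o['eef_pos'],R.from_quat(np.r_[o['eef_rot'][1:],o['eef_rot'][0]]).as_matrix()[:,1].round(3),o['time_s'])
P=np.array([.5475,.185,.108]);a=np.radians(-6)
E
```

```text
time_s: 2.15
eef_pos: [0.392, -0.13, 0.2318]
eef_rot: [0.001, 0.885, 0.465, 0.0]
wrist_force: [0.8, -1.1, -0.3]
opening: 0.995
time_s: 3.15
eef_pos: [0.5468, 0.1851, 0.2143]
eef_rot: [-0.001, 0.742, 0.67, -0.002]
wrist_force: [-0.4, 0.1, 0.2]
opening: 0.994
[0.5466 0.1826 0.108 ]
[ 0.6109 -0.0647  0.115 ]
[ 0.4267 -0.056   0.005 ]
[0.54781838 0.18424011 0.21601283] [ 0.995 -0.103 -0.001] 3.25
```

```bash
python3 -m pendant '[[[0,0,-50,0,85],[0,0,-40,0,85],[0,0,-20,0,85]]]'
python3 - <<'E'
from h import *
c=cam('side')
cv2.imwrite('pics/s2.png',cv2.cvtColor(cv2.resize(c['img'][90:230,190:330],(600,600),interpolation=3),cv2.COLOR_RGB2BGR))
print(monitor.get_obs()['eef_pos'])
E
```

```text
time_s: 3.62
eef_pos: [0.5471, 0.1836, 0.1046]
eef_rot: [-0.001, 0.743, 0.669, -0.001]
wrist_force: [-0.1, -0.1, 0.8]
opening: 0.993
[0.54602063 0.18340004 0.102632  ]
```

View pics/s2.png

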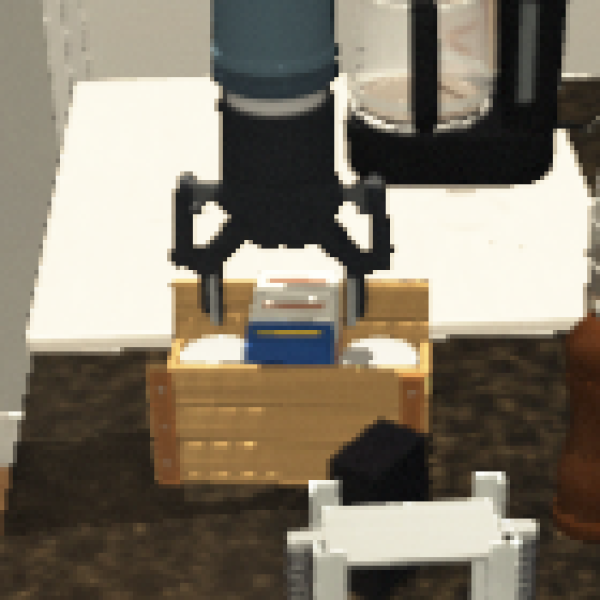

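Fingers (213,300) and (352,300) straddle the pack, whose centre is at about u=291; I need about 4 mm more in +x.

```bash
python3 -m pendant '[[[4,1,-16,0,85],[0,0,-16,0,85],[0,0,-15,0,85],[0,0,0,0,40],[0,0,0,0,40],[0,0,0,0,40],[0,0,0,0,40]]]'; python3 -m pendant '[[[0,0,10,0,40],[0,0,15,0,40],[0,0,20,0,40],[0,0,25,0,40],[0,0,30,0,40],[0,0,30,0,40],[0,0,20,0,40]]]'
python3 - <<'E'
from h import *
c=cam('side')
cv2.imwrite('pics/s3.png',cv2.cvtColor(cv2.resize(c['img'][60:220,180:340],(600,600),interpolation=3),cv2.COLOR_RGB2BGR))
E
```

```text
time_s: 4.55
eef_pos: [0.5524, 0.1864, 0.0594]
eef_rot: [0.0, 0.742, 0.67, 0.0]
wrist_force: [-0.4, 1.3, -2.0]
opening: 0.698
time_s: 5.42
eef_pos: [0.5532, 0.1865, 0.2129]
eef_rot: [0.001, 0.742, 0.67, 0.002]
wrist_force: [-0.5, 0.2, -2.8]
opening: 0.697
```

View pics/s3.png

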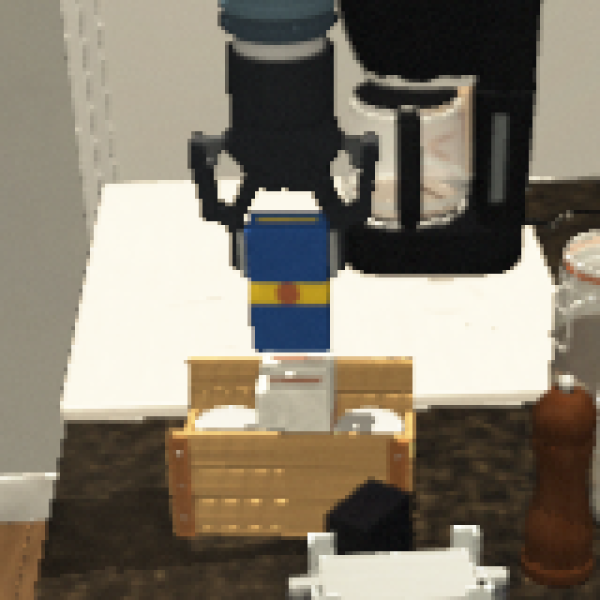

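```bash
python3 -m pendant '[[[-17.5,-26.5,0,-10.1,40],[-17.5,-26.5,0,-10.1,40],[-17.5,-26.5,0,-10.1,40],[-17.5,-26.5,0,-10.1,40],[-17.5,-26.5,0,-10.1,40],[-17.5,-26.5,0,-10.1,40],[-17.5,-26.5,0,-10.1,40],[-17.5,-26.5,0,-10.1,40]]]'; python3 -m pendant '[[[-18,-25,-20,-10.1,40],[0,0,-50,0,40],[0,0,-40,0,40],[0,0,-20,0,40],[0,0,0,0,40],[0,0,0,0,40]]]'
python3 - <<'E'
from h import *
o=monitor.get_obs(); print(o['eef_pos'],R.from_quat(np.r_[o['eef_rot'][1:],o['eef_rot'][0]]).as_matrix()[:,1].round(3),o['time_s'],o['opening'])
E
```

```text
time_s: 6.48
eef_pos: [0.4118, -0.0264, 0.21]
eef_rot: [0.0, 1.0, 0.026, 0.001]
wrist_force: [0.1, -0.1, -3.1]
opening: 0.693
time_s: 7.22
eef_pos: [0.3953, -0.051, 0.0806]
eef_rot: [0.0, 0.998, -0.059, 0.001]
wrist_force: [-0.9, 0.1, -2.2]
opening: 0.698
[ 0.39529481 -0.05104264  0.0805669 ] [-0.117 -0.993  0.001] 7.225 0.6978739658878195
```

```bash
python3 -m pendant '[[[0,0,-12,0,40],[0,0,-8,0,40],[0,0,-3,0,40],[0,0,0,0,40],[0,0,0,0,40]]]'
```

```text
time_s: 7.85
eef_pos: [0.3944, -0.0506, 0.0562]
eef_rot: [0.0, 0.998, -0.059, 0.0]
wrist_force: [-0.5, 0.0, -3.1]
opening: 0.693
```

```bash
python3 -m pendant '[[[0,0,-1,0,40],[0,0,-0.5,0,40],[0,0,0,0,40]]]'
```

```text
time_s: 8.22
eef_pos: [0.3946, -0.0507, 0.056]
eef_rot: [0.0, 0.998, -0.059, -0.0]
wrist_force: [-6.4, 1.9, 16.1]
opening: 0.701
```

Contact. Release and back off upwards.

```bash
python3 -m pendant '[[[0,0,0.7,0,70],[0,0,0,0,85],[0,0,0,0,85],[0,0,0,0,85],[0,0,25,0,85],[0,0,45,0,85],[0,0,40,0,85],[0,0,0,0,0]]]'
python3 - <<'E'
from h import *
c=cam('top');s=cam('side')
cv2.imwrite('pics/m1.png',cv2.cvtColor(np.hstack([cv2.resize(s['img'][140:300,160:320],(400,400),interpolation=3),cv2.resize(c['img'][180:300,230:350],(400,400),interpolation=3)]),cv2.COLOR_RGB2BGR))
for k in (c,s):
  n='top' if k is c else 'side'
  print([(round(d['confidence'],2),w(k,d['at']).round(3).tolist()) for d in spotter.tip_of(n,'crate_pack_center')])
print(monitor.get_obs()['eef_pos'])
E
```

```text
time_s: 9.22
eef_pos: [0.3966, -0.0516, 0.1686]
eef_rot: [0.001, 0.998, -0.059, 0.003]
wrist_force: [0.1, 0.6, -0.9]
opening: 0.81
[(0.74, [0.604, 0.048, 0.051])]
[(0.73, [0.606, 0.044, 0.051]), (0.67, [0.39, -0.046, 0.053])]
[ 0.39337721 -0.0502437   0.16416618]
```

View pics/m1.png

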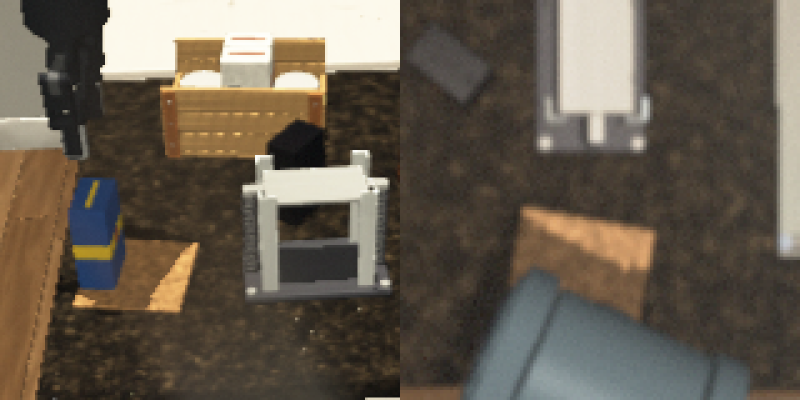

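Upright on the mat (pack at crop (95,235)), let go, estimated at (0.39,−0.05). Now shut the fingers and tip it over away from the robot.

```bash
python3 -m pendant '[[[-30,4,0,0,0],[-30,4,0,0,0],[0,0,0,0,0],[0,0,-40,0,0],[0,0,-34,0,0],[0,0,0,0,0]]]'; python3 -m pendant '[[[15,-2,0,0,0],[15,-2,0,0,0],[10,-1,0,0,0],[10,-1,0,0,0],[10,-1,0,0,0],[10,-1,0,0,0],[5,0,0,0,0],[0,0,0,0,0]]]'
python3 - <<'E'
from h import *
s=cam('side')
print([(round(d['confidence'],2),w(s,d['at']).round(3).tolist()) for d in spotter.tip_of('side','crate_pack_center')])
cv2.imwrite('pics/m2.png',cv2.cvtColor(cv2.resize(s['img'][140:300,160:320],(400,400),interpolation=3),cv2.COLOR_RGB2BGR))
E
```

```text
time_s: 10.18
eef_pos: [0.3323, -0.0415, 0.0891]
eef_rot: [-0.001, 0.998, -0.059, -0.003]
wrist_force: [-1.1, 0.9, 0.3]
opening: -0.005
time_s: 11.18
eef_pos: [0.4095, -0.0506, 0.0914]
eef_rot: [-0.0, 0.998, -0.059, -0.0]
wrist_force: [-0.7, -0.3, -0.7]
opening: -0.003
[(0.69, [0.606, 0.044, 0.05]), (0.65, [0.463, -0.055, 0.024]), (0.18, [0.556, 0.263, 0.056])]
```

View pics/m2.png

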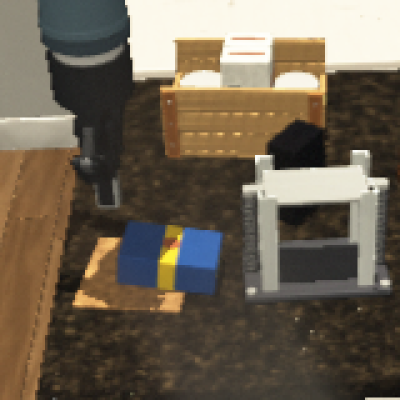

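Toppled cleanly, lying flat (crop (170,258)). Clear the arm for an accurate top measurement.

```bash
python3 -m pendant '[[[0,20,45,0,85],[0,55,45,0,85],[0,60,0,0,85],[0,60,0,0,85],[0,20,0,0,85],[0,0,0,0,85]]]'
python3 - <<'E'
from h import *
c=cam('top');i=c['img']
print([(round(d['confidence'],2),w(c,d['at']).round(3).tolist()) for d in spotter.tip_of('top','crate_pack_center')],[(round(d['confidence'],2),w(c,d['at']).round(3).tolist()) for d in spotter.tip_of('top','loose_pack_center')])
print(rect(c,blueyel(i),.043,(240,210,330,290))[0])
print('loose',rect(c,blueyel(i),.038,(365,250,415,305))[0])
cv2.imwrite('pics/m3.png',cv2.cvtColor(np.hstack([cv2.resize(i[160:280,250:330],(400,600),interpolation=3),cv2.resize(i[230:320,360:420],(400,600),interpolation=3)]),cv2.COLOR_RGB2BGR))
E
```

```text
time_s: 12.02
eef_pos: [0.4087, 0.1589, 0.1759]
eef_rot: [0.0, 0.998, -0.057, -0.0]
wrist_force: [0.8, -0.4, -0.1]
opening: 0.994
[(0.86, [0.456, -0.053, 0.024]), (0.69, [0.607, 0.052, 0.049])] [(0.84, [0.4, -0.337, 0.019]), (0.38, [0.492, 0.203, 0.03])]
[461.6 -58.4  95.1  60.1  -7. ]
loose [ 398.2 -333.7   96.2   68.5   14.4]
```

View pics/m3.png

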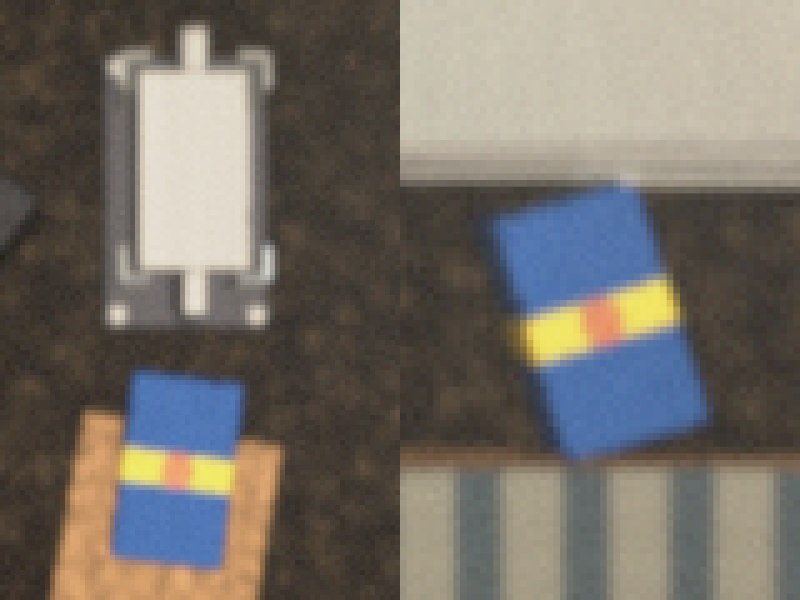

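View: crate pack flat at crop (177,469), platform at (193,168), loose pack marker at (602,319), lying near the worktop edge.

Run:
```python
from h import *
c=cam('top')
for u,v,z in [(285.04,253.4,.043),(288.24,193.1,.115),(389.7,277.3,.038)]: print(ray(c,u,v,z).round(4))
s=cam('side')
print([(round(d['confidence'],2),w(s,d['at']).round(3).tolist()) for t in('crate_pack_center','platform_top') for d in spotter.tip_of('side',t)])
print(monitor.get_obs()['eef_pos'])
```

```text
[ 0.4607 -0.0584  0.043 ]
[ 0.6132 -0.063   0.115 ]
[ 0.4    -0.3362  0.038 ]
[(0.93, [0.461, -0.05, 0.022]), (0.72, [0.607, 0.045, 0.051]), (0.62, [0.615, -0.062, 0.113]), (0.35, [0.783, -0.148, 0.047])]
[0.40949038 0.15680598 0.17604043]
```

```bash
python3 -m pendant '[[[13,-54,0,0,85],[13,-54,0,0,85],[13,-54,0,0,85],[12,-53,0,0,85],[0,0,-50,0,85],[0,0,-50,0,85],[0,0,-30,0,85],[0,0,0,0,85]]]'; python3 -m pendant '[[[0,0,-20,0,85],[0,0,-15,0,85],[0,0,-5,0,85],[0,0,0,0,40],[0,0,0,0,40],[0,0,0,0,40],[0,0,0,0,40],[0,0,0,0,40]]]'
```

```text
time_s: 13.38
eef_pos: [0.458, -0.0571, 0.044]
eef_rot: [-0.001, 0.998, -0.06, -0.003]
wrist_force: [-0.4, -0.9, 0.4]
opening: 0.993
time_s: 14.38
eef_pos: [0.4611, -0.0575, 0.0069]
eef_rot: [0.0, 0.998, -0.059, 0.001]
wrist_force: [-1.3, 0.7, 6.6]
opening: 0.697
```

```bash
python3 -m pendant '[[[0,0,20,0,40],[0,0,50,0,40],[0,0,60,0,40],[0,0,20,1,40],[40,-1,0,2,40],[50,-2,0,2,40],[45,-2,0,2,40],[17,-1,0,0,40]]]'; python3 -m pendant '[[[0,0,0,0,40],[0,0,0,0,40]]]'
python3 - <<'E'
from h import *
c=cam('top');s=cam('side')
o=monitor.get_obs(); print(o['eef_pos'],R.from_quat(np.r_[o['eef_rot'][1:],o['eef_rot'][0]]).as_matrix()[:,1].round(3),o['opening'])
cv2.imwrite('pics/d1.png',cv2.cvtColor(np.hstack([cv2.resize(s['img'][160:280,225:345],(420,420),interpolation=3),cv2.resize(c['img'][150:240,240:330],(370,420),interpolation=3)]),cv2.COLOR_RGB2BGR))
E
```

```text
time_s: 15.38
eef_pos: [0.6138, -0.0632, 0.1552]
eef_rot: [-0.0, 1.0, 0.003, -0.0]
wrist_force: [-0.4, -0.9, -3.2]
opening: 0.695
time_s: 15.62
eef_pos: [0.611, -0.0629, 0.1552]
eef_rot: [-0.0, 1.0, 0.002, -0.001]
wrist_force: [0.8, -1.1, -3.4]
opening: 0.69
[ 0.61124097 -0.06305961  0.155792  ] [ 0.004 -1.    -0.   ] 0.6949265577162347
```

View pics/d1.png

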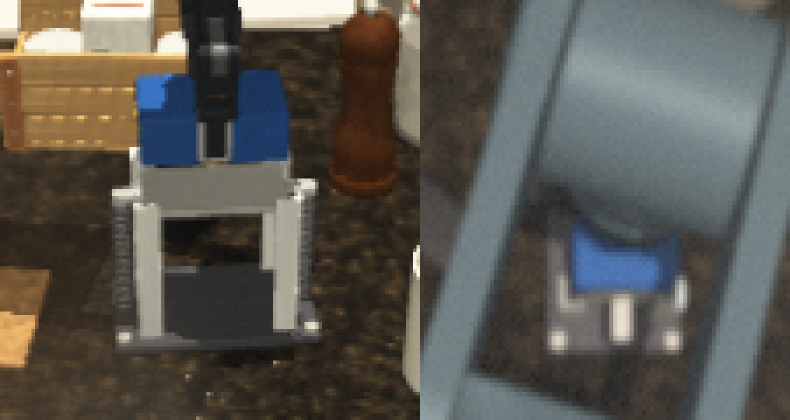

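Side view: the pack hovers over the well, front bottom edge from crop (142,165) to (290,162). I'll compare with projections of the assumed poses.

Run:
```python
from h import *
s=cam('side');c=cam('top')
f=lambda p:((px(s,p)-[225,160]+.5)*3.5-.5).round(1)
P=np.array([.6112,-.063,.1538])
for a in(-.05,.05): print('pack bot',f(P+[a,-.03,0]),'top',f(P+[a,-.03,.038]))
D=np.array([.6132,-.063,0])
for a in(-1,1): print('base',f(D+[a*.075,-.045,.01]),'base back top',f(D+[a*.075,-.045,.0]),'rod',f(D+[a*.066,0,.110]),'plat',f(D+[a*.051,-.028,.115]),f(D+[a*.051,-.028,.109]))
g=lambda p:((px(c,p)-[240,150]+.5)*[370/90,420/90]-.5+[420,0]).round(1)
print('top pack near corners',g(P+[-.05,.03,.038]),g(P+[-.05,-.03,.038]),'base',g(D+[-.075,.045,.01]),g(D+[-.075,-.045,.01]))
cv2.imwrite('pics/d2.png',cv2.cvtColor(cv2.resize(s['img'][190:270,250:330],(800,600) if 0 else (600,600),interpolation=3),cv2.COLOR_RGB2BGR))
```

```text
pack bot [138.4 167.2] top [136.9 119.5]
pack bot [286.6 160.6] top [288.5 113. ]
base [112.5 345.2] base back top [113.  355.6] rod [118.4 195.1] plat [141.2 212. ] [141.5 219. ]
base [319.8 334.4] base back top [319.1 344.8] rod [304.6 186.6] plat [288.7 205.1] [288.5 212.1]
top pack near corners [572.5 287.9] [677.8 289. ] base [544.9 349.9] [680.  351.2]
```

View pics/d2.png

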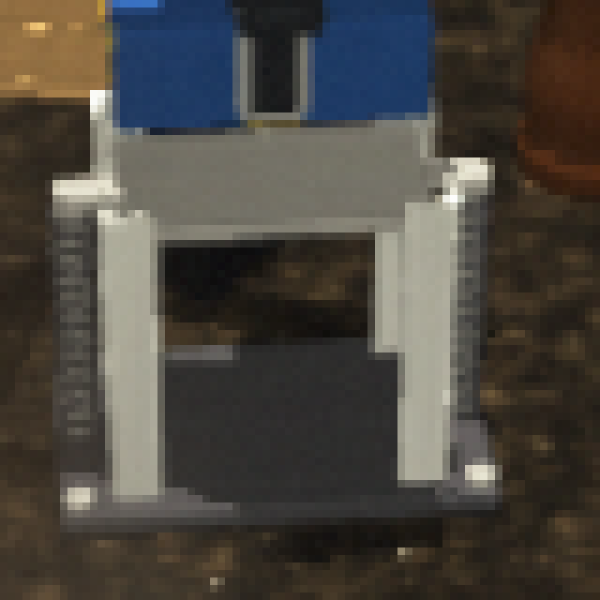

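Run:
```python
from h import *
c=cam('top'); i=c['img'].astype(int)
b=(i[204:211,:,2]-i[204:211,:,0]).mean(0)
print('B-R',dict(zip(range(268,306),b[268:306].round().astype(int))))
for r in (218,221,224): print(r,i[r,262:306].sum(1).tolist())
print('cols',dict(zip(range(200,218),(i[200:218,282:284,2]-i[200:218,282:284,0]).mean(1).round())))
g=lambda p:px(c,p).round(2)
P=np.array([.6112,-.063,.1538]);D=np.array([.6132,-.063,0])
print(g(P+[-.05,.03,.038]),g(P+[-.05,-.03,.038]),[g(D+[-.07,k*.045,.01]) for k in(1,-1)], g(D+[-.075,0,.01]))
```

```text
B-R {268: np.int64(-18), 269: np.int64(-16), 270: np.int64(-10), 271: np.int64(-6), 272: np.int64(-4), 273: np.int64(-6), 274: np.int64(-7), 275: np.int64(-6), 276: np.int64(8), 277: np.int64(42), 278: np.int64(77), 279: np.int64(95), 280: np.int64(101), 281: np.int64(100), 282: np.int64(101), 283: np.int64(99), 284: np.int64(98), 285: np.int64(98), 286: np.int64(96), 287: np.int64(95), 288: np.int64(93), 289: np.int64(94), 290: np.int64(94), 291: np.int64(92), 292: np.int64(94), 293: np.int64(91), 294: np.int64(89), 295: np.int64(86), 296: np.int64(85), 297: np.int64(75), 298: np.int64(58), 299: np.int64(45), 300: np.int64(44), 301: np.int64(41), 302: np.int64(25), 303: np.int64(6), 304: np.int64(-7), 305: np.int64(-12)}
218 [147, 146, 158, 132, 154, 171, 161, 155, 210, 273, 309, 324, 328, 322, 332, 321, 326, 331, 335, 324, 338, 295, 228, 235, 397, 595, 659, 662, 609, 421, 259, 202, 213, 232, 257, 311, 327, 332, 331, 328, 311, 243, 203, 183]
221 [167, 166, 176, 162, 161, 196, 188, 176, 231, 355, 488, 541, 513, 420, 339, 327, 336, 332, 334, 335, 317, 310, 252, 236, 401, 584, 655, 653, 590, 413, 238, 196, 198, 234, 284, 310, 337, 411, 500, 522, 461, 335, 222, 196]
224 [175, 170, 184, 187, 187, 181, 173, 173, 221, 320, 459, 511, 472, 375, 301, 286, 295, 297, 293, 293, 294, 295, 262, 239, 233, 218, 220, 224, 195, 179, 182, 188, 220, 271, 286, 292, 301, 377, 481, 526, 445, 312, 188, 156]
cols {200: np.float64(31.0), 201: np.float64(50.0), 202: np.float64(70.0), 203: np.float64(88.0), 204: np.float64(98.0), 205: np.float64(101.0), 206: np.float64(102.0), 207: np.float64(100.0), 208: np.float64(102.0), 209: np.float64(102.0), 210: np.float64(96.0), 211: np.float64(58.0), 212: np.float64(4.0), 213: np.float64(-20.0), 214: np.float64(-14.0), 215: np.float64(-4.0), 216: np.float64(-5.0), 217: np.float64(-6.0)}
[276.7  211.31] [302.34 211.53] [array([270.01, 222.76]), array([302.88, 223.04])] [286.44 224.73]
```

```bash
python3 -m pendant '[[[1.5,-0.5,-10,0,40],[0,0,-10,0,40],[0,0,-8,0,40],[0,0,-6,0,40],[0,0,0,0,40]]]'; python3 -m pendant '[[[0,0,-5,0,40],[0,0,-5,0,40],[0,0,-5,0,40],[0,0,0,0,40],[0,0,0,0,40]]]'
python3 - <<'E'
from h import *
s=cam('side')
cv2.imwrite('pics/d3.png',cv2.cvtColor(cv2.resize(s['img'][180:270,240:330],(540,540),interpolation=3),cv2.COLOR_RGB2BGR))
print(monitor.get_obs()['eef_pos'],monitor.get_obs()['wrist_force'])
E
```

```text
time_s: 16.5
eef_pos: [0.6134, -0.0636, 0.1212]
eef_rot: [-0.0, 1.0, 0.002, -0.001]
wrist_force: [-0.5, 0.3, -2.1]
opening: 0.695
time_s: 17.12
eef_pos: [0.6137, -0.0637, 0.107]
eef_rot: [-0.0, 1.0, 0.002, -0.0]
wrist_force: [-1.8, -0.0, -1.1]
opening: 0.698
[ 0.61373083 -0.06373949  0.10710325] [-0.05528093 -0.32617114 -1.2067262 ]
```

View pics/d3.png

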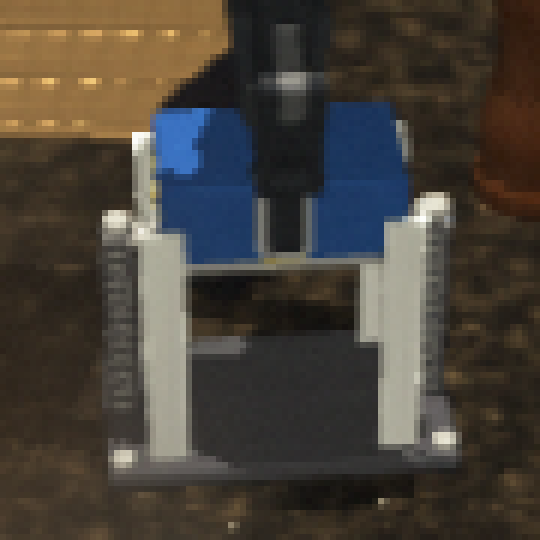

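The pack is between the posts on the platform, sinking it evenly. Continue down.

```bash
python3 -m pendant '[[[0,0,-5,0,40],[0,0,-5,0,40],[0,0,-5,0,40],[0,0,-4,0,40],[0,0,0,0,40],[0,0,0,0,40]]]'
```

```text
time_s: 17.92
eef_pos: [0.6136, -0.0637, 0.088]
eef_rot: [-0.0, 1.0, 0.002, -0.0]
wrist_force: [-0.4, 0.1, 0.7]
opening: 0.695
```

```bash
python3 -m pendant '[[[0,0,0,0,63],[0,0,0,0,70],[0,0,0,0,85],[0,0,0,0,85],[0,0,0,0,85],[0,0,20,0,85],[0,0,50,0,85],[0,0,40,0,85]]]'; python3 -m pendant '[[[-40,-40,0,0,85],[-40,-40,0,0,85],[-40,-40,0,0,85],[-20,-40,0,0,85],[0,0,0,0,85]]]'
python3 - <<'E'
from h import *
c=cam('top');s=cam('side')
print([(n,round(d['confidence'],2),w(k,d['at']).round(3).tolist()) for k,n in((c,'top'),(s,'side')) for t in('crate_pack_center','platform_top') for d in spotter.tip_of(n,t)])
print('pack top',rect(c,blueyel(c['img']),.118,(265,160,315,225))[0], monitor.get_obs()['eef_pos'])
cv2.imwrite('pics/d4.png',cv2.cvtColor(np.hstack([cv2.resize(s['img'][160:280,225:345],(420,420),interpolation=3),cv2.resize(c['img'][150:240,240:330],(370,420),interpolation=3)]),cv2.COLOR_RGB2BGR))
E
```

```text
time_s: 18.92
eef_pos: [0.6144, -0.0639, 0.2015]
eef_rot: [0.0, 1.0, 0.002, 0.001]
wrist_force: [1.5, 0.5, 1.5]
opening: 0.993
time_s: 19.55
eef_pos: [0.473, -0.2265, 0.1999]
eef_rot: [0.001, 1.0, 0.0, 0.001]
wrist_force: [0.8, 1.4, 0.3]
opening: 0.997
[('top', 0.74, [0.61, -0.059, 0.093]), ('top', 0.5, [0.615, -0.064, 0.0]), ('top', 0.43, [0.75, 0.098, 0.083]), ('side', 0.92, [0.604, 0.044, 0.051]), ('side', 0.7, [0.613, -0.062, 0.095]), ('side', 0.59, [0.614, -0.064, 0.076])]
pack top [ 6.12e+02 -6.23e+01  9.36e+01  6.04e+01  5.00e-01] [ 0.47439954 -0.22278741  0.19829087]
```

View pics/d4.png

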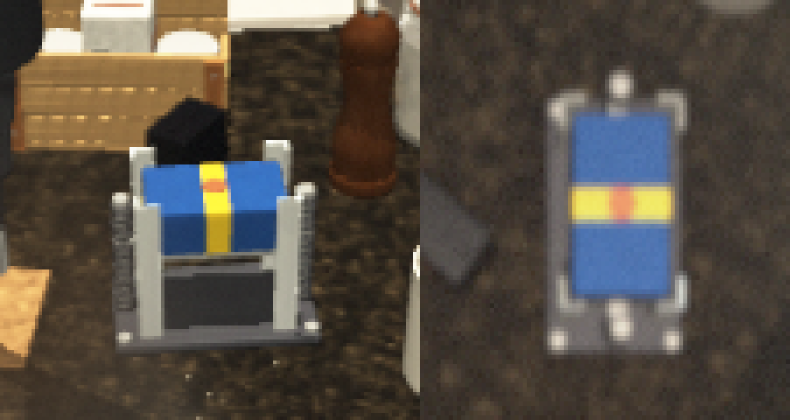

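The pack lies flat and centred in the well, let go, platform sunk about 39 mm. The viewing budget is used up, so checks are numeric from here. On to the loose pack.

```bash
python3 -m pendant '[[[-25,-38,0,5.4,85],[-25,-38,0,5.3,85],[-24,-37,0,5.3,85],[0,0,-50,0,85],[0,0,-50,0,85],[0,0,-40,0,85],[0,0,0,0,85],[0,0,0,0,85]]]'
python3 - <<'E'
from h import *
s=cam('side'); print([(round(d['confidence'],2),w(s,d['at']).round(3).tolist()) for d in spotter.tip_of('side','loose_pack_center')])
o=monitor.get_obs(); print(o['eef_pos'],R.from_quat(np.r_[o['eef_rot'][1:],o['eef_rot'][0]]).as_matrix()[:,1].round(3))
E
```

```text
time_s: 20.85
eef_pos: [0.4009, -0.3372, 0.0595]
eef_rot: [0.001, 0.99, 0.142, 0.0]
wrist_force: [0.4, -0.1, 0.2]
opening: 0.997
[(0.61, [0.405, -0.337, 0.022])]
[ 0.40119161 -0.33795759  0.06030614] [ 0.28  -0.96   0.004]
```

```bash
python3 -m pendant '[[[0,2,-25,0,85],[0,0,-20,0,85],[0,0,-10,0,85],[0,0,0,0,40],[0,0,0,0,40],[0,0,0,0,40],[0,0,0,0,40],[0,0,0,0,40]]]'; python3 -m pendant '[[[0,0,10,0,40],[0,0,45,0,40],[0,0,55,0,40],[0,0,55,0,40],[0,0,0,0,40],[0,0,0,0,40]]]'
python3 - <<'E'
from h import *
s=cam('side');c=cam('top'); print([(n,round(d['confidence'],2),w(k,d['at']).round(3).tolist()) for k,n in((c,'top'),(s,'side')) for d in spotter.tip_of(n,'loose_pack_center')])
o=monitor.get_obs(); print(o['eef_pos'],R.from_quat(np.r_[o['eef_rot'][1:],o['eef_rot'][0]]).as_matrix()[:,1].round(3))
E
```

```text
time_s: 21.95
eef_pos: [0.4006, -0.3358, 0.0044]
eef_rot: [0.001, 0.99, 0.141, 0.001]
wrist_force: [-0.8, -0.6, 6.4]
opening: 0.697
time_s: 22.7
eef_pos: [0.3993, -0.3341, 0.1675]
eef_rot: [-0.001, 0.99, 0.141, -0.0]
wrist_force: [0.2, 0.5, -2.9]
opening: 0.691
[('top', 0.75, [0.399, -0.332, 0.184]), ('top', 0.29, [0.557, 0.226, 0.053]), ('side', 0.76, [0.404, -0.333, 0.186])]
[ 0.39896917 -0.33368996  0.16611362] [ 0.28  -0.96  -0.004]
```

```bash
python3 -m pendant '[[[35.5,45,0,-2.7,40],[35.5,45,0,-2.7,40],[36,45,0,-2.7,40],[36,45,0,-2.7,40],[36,45,0,-2.7,40],[36,45,0,-2.7,40],[0,0,0,0,40],[0,0,0,0,40]]]'
python3 - <<'E'
from h import *
s=cam('side');c=cam('top'); print([(n,round(d['confidence'],2),w(k,d['at']).round(3).tolist()) for k,n in((c,'top'),(s,'side')) for d in spotter.tip_of(n,'loose_pack_center')])
o=monitor.get_obs(); P=o['eef_pos'];print(P,R.from_quat(np.r_[o['eef_rot'][1:],o['eef_rot'][0]]).as_matrix()[:,1].round(3),o['time_s'])
i=c['img'].astype(int)
b=(i[205:210,:,2]-i[205:210,:,0]).mean(0).round().astype(int)
print('cols',b[272:282].tolist(),b[296:306].tolist()); print('rows',(i[200:218,280:284,2]-i[200:218,280:284,0]).mean(1).round().tolist())
Q=P-[0,0,.0044]
print([px(c,Q+[-.05,k*.03,.038]).round(2) for k in(1,-1)])
print('side pred',[px(s,Q+[a,-.03,z]).round(1) for a in(-.05,.05) for z in(0,.038)])
v=px(s,Q+[0,-.03,.025])[1]; r=int(v); j=s['img'].astype(int); b=(j[r-2:r+3,:,2]-j[r-2:r+3,:,0]).mean(0).round().astype(int); print(r,px(s,Q+[-.05,-.03,.025]),px(s,Q+[.05,-.03,.025]))
print(b[256:272].tolist(),b[300:316].tolist())
E
```

```text
time_s: 23.9
eef_pos: [0.614, -0.0645, 0.1665]
eef_rot: [-0.0, 1.0, 0.001, -0.001]
wrist_force: [-1.2, -0.4, -2.4]
opening: 0.691
[('top', 0.7, [0.611, -0.066, 0.182]), ('top', 0.23, [0.749, 0.096, 0.082]), ('side', 0.63, [0.615, -0.064, 0.186])]
[ 0.61416488 -0.06591735  0.16778213] [-0.001 -1.    -0.   ] 24.1
cols [-5, -7, -7, -4, 10, 33, 59, 82, 94, 95] [95, 91, 76, 59, 47, 45, 41, 32, 9, -10]
rows [76.0, 91.0, 97.0, 99.0, 100.0, 99.0, 100.0, 99.0, 95.0, 81.0, 53.0, 32.0, 37.0, 34.0, 8.0, -5.0, -6.0, -6.0]
[array([278.04, 209.73]), array([303.91, 209.96])]
side pred [array([265.4, 204.7]), array([265. , 190.9]), array([308.1, 202.8]), array([308.7, 189. ])]
194 [265.13405655 195.6767234 ] [308.45929728 193.8144759 ]
[-85, -80, -82, -85, -85, -81, -80, -81, -71, -36, 39, 68, 68, 68, 69, 69] [72, 71, 72, 71, 71, 71, 70, 71, 43, -5, -20, -21, -22, -24, -21, -20]
```

```bash
python3 -m pendant '[[[0,1,-14,0,40],[0,0,-12,0,40],[0,0,-8,0,40],[0,0,-6,0,40],[0,0,0,0,40]]]'; python3 -m pendant '[[[0,0,-5,0,40],[0,0,-5,0,40],[0,0,-5,0,40],[0,0,-5,0,40],[0,0,0,0,40],[0,0,0,0,40]]]'
python3 - <<'E'
from h import *
s=cam('side');print([(round(d['confidence'],2),w(s,d['at']).round(3).tolist()) for t in('loose_pack_center','platform_top') for d in spotter.tip_of('side',t)])
E
```

```text
time_s: 24.72
eef_pos: [0.6145, -0.0637, 0.1274]
eef_rot: [-0.0, 1.0, 0.0, -0.001]
wrist_force: [-0.6, 0.6, -2.3]
opening: 0.691
time_s: 25.48
eef_pos: [0.6147, -0.0637, 0.108]
eef_rot: [-0.0, 1.0, 0.0, -0.0]
wrist_force: [0.1, -0.2, -0.7]
opening: 0.693
[(0.97, [0.618, -0.066, 0.127]), (0.41, [0.617, -0.062, 0.062])]
```

```bash
python3 -m pendant '[[[0,0,-5,0,40],[0,0,-5,0,40],[0,0,-5,0,40],[0,0,-5,0,40],[0,0,-3,0,40],[0,0,0,0,40],[0,0,0,0,40]]]'
```

```text
time_s: 26.5
eef_pos: [0.6146, -0.0637, 0.085]
eef_rot: [-0.0, 1.0, 0.0, -0.0]
wrist_force: [-0.4, -0.9, -0.2]
opening: 0.69
```

```bash
python3 -m pendant '[[[0,0,0,0,63],[0,0,0,0,70],[0,0,0,0,85],[0,0,0,0,85],[0,0,0,0,85],[0,0,20,0,85],[0,0,50,0,85],[0,0,40,0,85]]]'; python3 -m pendant '[[[-40,-40,0,0,85],[-40,-40,0,0,85],[-40,-40,0,0,85],[-20,-40,0,0,85],[0,0,0,0,85]]]'
python3 - <<'E'
from h import *
c=cam('top');s=cam('side')
print([(n,t,round(d['confidence'],2),w(k,d['at']).round(3).tolist()) for k,n in((c,'top'),(s,'side')) for t in('loose_pack_center','crate_pack_center','platform_top','pepper_mill_center','white_mug_center') for d in spotter.tip_of(n,t)])
print('top pack',rect(c,blueyel(c['img']),.118,(265,160,315,225))[0])
m=blueyel(s['img'])[150:290,225:345]; k=cv2.findContours(m,0,2)[0]; print([cv2.boundingRect(q) for q in k if cv2.contourArea(q)>30])
print(monitor.get_obs()['eef_pos'])
for p in([.6145,-.0637,.118],):
  print('side pred top corners',[px(s,np.array(p)+[a,b,0]).round(0)-[225,150] for a in(-.05,.05) for b in(-.03,.03)],'bottom of lower', px(s,np.array(p)+[0,-.03,-.076])-[225,150])
E
```

```text
time_s: 27.5
eef_pos: [0.6154, -0.0639, 0.1985]
eef_rot: [0.0, 1.0, 0.0, 0.001]
wrist_force: [0.4, -0.6, 0.4]
opening: 0.994
time_s: 28.12
eef_pos: [0.474, -0.2265, 0.1969]
eef_rot: [0.001, 1.0, -0.002, 0.001]
wrist_force: [0.6, 0.5, 0.0]
opening: 0.992
[('top', 'loose_pack_center', 0.91, [0.616, -0.064, 0.095]), ('top', 'crate_pack_center', 0.9, [0.605, 0.05, 0.05]), ('top', 'pepper_mill_center', 0.66, [0.751, 0.094, 0.084]), ('top', 'pepper_mill_center', 0.6, [0.557, 0.26, 0.06]), ('top', 'pepper_mill_center', 0.21, [0.613, -0.064, 0.002]), ('top', 'white_mug_center', 0.63, [0.78, -0.147, 0.048]), ('side', 'loose_pack_center', 0.82, [0.619, -0.063, 0.099]), ('side', 'loose_pack_center', 0.29, [0.615, -0.066, -0.002]), ('side', 'crate_pack_center', 0.89, [0.613, -0.059, 0.06]), ('side', 'crate_pack_center', 0.52, [0.605, 0.045, 0.051]), ('side', 'platform_top', 0.48, [0.615, -0.063, 0.041]), ('side', 'pepper_mill_center', 0.73, [0.754, 0.101, 0.085]), ('side', 'pepper_mill_center', 0.43, [0.781, -0.15, 0.051]), ('side', 'white_mug_center', 0.76, [0.78, -0.149, 0.05])]
top pack [ 6.133e+02 -6.230e+01  9.610e+01  6.040e+01  5.000e-01]
[(41, 55, 41, 39)]
[ 0.47495767 -0.22335313  0.19495392]
side pred top corners [array([41., 70.]), array([40., 56.]), array([82., 68.]), array([79., 54.])] bottom of lower [61.61669199 93.29029868]
```

```bash
python3 -m pendant '[[[0,0,0,0,85],[0,0,0,0,85],[0,0,0,0,85]]]'; python3 -c "from bench import order; print(order.hand_in())"
```

```text
time_s: 29.1
eef_pos: [0.4748, -0.2238, 0.1951]
eef_rot: [-0.0, 1.0, 0.0, -0.0]
wrist_force: [-0.7, -0.4, 1.1]
opening: 0.996
the job is handed in; nothing more can be done
None
```

Both blue packs are stacked flat in the dispenser, and I handed the job in at about 29 s of the 67 s allowed. The hand-in gives no verdict.

- **Crate pack:** I lifted it out by its 60 mm width, stood it upright on the mat and let go. I then tipped it over with the shut fingers, gripped it lying flat and lowered it with the platform before releasing. The platform sank about 39 mm under it.
- **Loose pack:** I placed it on top the same way.

**Last checks:**

| Item | Result |
|---|---|
| Platform | about 41 mm above the worktop, so sunk about 74 mm |
| Crate pack | centre about 60 mm high |
| Loose pack | centre about 97 mm high |
| Centring | 1–5 mm from the dispenser centre by the networks (worst: loose pack 5 mm in x, side view); contour measurements gave about 1 mm |
| Pepper mill and mug | within about 5 mm of their start, which is measuring noise |

The side-view outline of the stack matched its predicted size. The final state was checked by numbers only, because I had used all 12 picture views. In the top view the crate-pack detection fell only on the black look-alike, since the loose pack covers the real one. I did not measure the packs' tilt at the end, or look at the white packs and jars again after the crate pack was released.

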